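Load the vial warmer and take its block temperature

ROBOT

A 7-joint arm with a two-finger parallel gripper is mounted at the origin on a cart in front of the work surface, level with it; the furniture and walls round the work are solid. World frame = base frame: x ahead of the robot, y to its left, z up, the work surface at z = 0. Lengths are in m, angles in rad, forces in N, time in s.
With the tool pointing down it reaches from about 0.425 to 1.025 m from the base axis. Payload 3.6 kg.
Tool frame: the origin (TCP) lies midway between the tips of the shut fingers; the grasp point (between the pads) lies grip_depth behind it (grip_depth is the distance from the TCP to the grasp point, in m); z points along the fingers, y is the line along which they close (so a half turn about z gives the same grasp; the last joint's range is limited). The gripper opens to 85 mm and grips with 20 to 120 N. Pads are 22 mm wide; open, the fingers measure 114 mm over their backs; the gripper's body (76 mm by 85 mm) begins 54 mm behind the grasp point. The pads swing forward as they close: fully open they stand 13 mm farther back than shut.
Start: joints at [1.22, 0.591, 0.048, 1.609, -0.033, 0.943, -0.034], TCP at [0.184, -0.701, 0.231] pointing down, gripper open.
Joint ranges: [-2.69, 2.69], [-0.47, 2.24], [-1.27, 1.36], [0.19, 2.51], [-1.53, 4.68], [0.08, 2.07], [-3.09, 3.09]. Speed limits (rad/s): [2.57, 2.57, 3.14, 3.14, 3.14, 3.14, 3.14].

INTERFACE

Orientations are given as [roll, pitch, yaw] about the fixed x, y, z axes, in that order (R = Rz(yaw) Ry(pitch) Rx(roll)).
In Python, from workcell import * gives the robot as it stands.
- The arm moves only by the tool play_rows, never from a script. Its argument "series" is text: rows parted by semicolons, each of 5 numbers parted by spaces: the shift along the tool's x, y, z in m, then the turn about the tool's z in degrees, then the closure, from 0 (fully open) to 1 (shut). A call has exactly 10 rows; each row shifts and turns the commanded pose from where the row before left it, along the tool's axes as they then stand; what a row does not reach is not made up. A row lasts 1/12 s, in which the tool goes at most 41.7 mm and 7.16 degrees, less where a joint would pass 70% of its speed; a pose out of reach is approached as far as the arm can. A call is refused whole if a number of a shift passes 0.0417 or a number of a turn 7.16, either way. A call with a gripper value outside its range is refused whole. The fingers move at their own pace and stop on an object; the grip force is fixed at half the most. Time passes only in rows, so rows that do not move let the fingers close, or fill a call up. It gives the time, the measured TCP pose, the force, the opening and the grip force at its end, in the units of the state.
- read_state(): the state, without advancing time (a new reading comes with each control period).
- camera(name): name is "scene" or "side" or "wrist"; returns a dict with "frame" (480x640x3 uint8, red, green, blue), "K" (3x3 intrinsics, pixels), "xyz" and "rotation" of the camera in the world. Camera axes: x right, y down, z forward; pixel columns grow to the right and rows downward; lengths in m; the calibration is good to about 2 mm. A picture is of the moment at which its call begins. There is no depth.
- job_done(): hands the job in; it is judged then, once.
Trained networks look in the newest picture that a camera, given by its name, has taken for a name from the list of things; names that differ only in an ending like _2 or _b are one class to them, and where a whole thing is asked for, a point or a joint stands for the part that bears it (a point fixed in the world has none). Each returns a list of dicts, best first, with "score" (0 to 1); they miss things now and then, are a little off and sometimes report something else, mostly with a low value. They report only what shows in the picture. A call takes as long as a camera call.
- masks_of(camera, query): "pixels" (480x640 bool, what is visible of it) and "uv" ([column, row] in pixels, amid what is visible of it).
The state is a dict: "time": time; "joints": joint angles; "joint_velocities": joint speeds; "joint_efforts": joint torques, N m; "ee_pos": TCP position; "tcp_rot": TCP orientation; "contact_force": force on the tool from outside, world axes, zero at the start; "wrist_torque": the same for the moment, N m; "gripper_width": finger opening in m; "finger_force": force on a finger pad.
Only numpy, scipy, OpenCV 4.12 (cv2) and the standard library are available. Lean on these libraries where they do the work, as an engineer would, in place of code of your own. Each camera call takes 0.05 s, during which the arm holds its last target. There are 200 camera calls.

TASK

Two glass vials stand on the black tray: set each of them upright and fully down into a free bore of the vial warmer's metal block, leaving the vial that is already in it. Then lift the pen thermometer out of its sloping holder and take the block's temperature: hold the pen upright with its sprung tip inside the ring engraved on top of the block, pressed only lightly so that the tip is pushed in about half-way. Finish while still holding the pen there like this, and do not disturb the other things on the worktop.

Things in the scene. Friction and masses are not known exactly. Their poses are not given: they have to be found in the camera images.
- vial_a: first of the two glass vials on the black tray, with crimped cap: body 23 mm diameter with straight sides to about 31 mm above the foot, narrower shoulder, neck and cap above, 51 mm tall in all, 18 g nominal. Origin: centre of its foot; z up its axis. Pinch it by the straight body from above
- vial_b: second glass vial on the black tray, same size and frame as vial_a; it differs only in cap and label
- vial_c: a third vial of the same size, already standing in the warmer in bore0; it stays there
- tray: black moulded square tray on the worktop, 146 x 146 mm, rim 19 mm high; the vials stand upright on its floor, 3 mm above the worktop. It does not move when touched. Origin: centre of its underside
- warmer: vial warmer: white housing 170 x 212 mm, sloping panel on its -x side, bare aluminium block on top, 92 (x) x 154 (y) mm, its top 62 mm above the worktop. Three round bores in a row along y, 42 mm apart; an engraved ring in front of the middle one. Fixed in place. Origin: centre of the block's plan, on the worktop; x points from the panel to the bores, y along the row, z up
- bore0 (a point): centre of the floor of the end bore on the +y side of the row (taken by vial_c). Every bore: 26 mm diameter, 16 mm deep, flat floor 46 mm above the worktop, 1.5 mm chamfer, so a seated vial has its foot here and stands 35 mm out of the block
- bore1 (a point): centre of the floor of the middle bore, free, 16 mm below the block top
- bore2 (a point): centre of the floor of the end bore on the -y side, free, 16 mm below the block top
- spot (a point): centre of the engraved dark ring (inner diameter 22 mm, line 2 mm wide, small dot at its centre) on the block top, 62 mm above the worktop, 40 mm in front of the middle bore. Frame parallel to the warmer's
- pen_probe: pen thermometer, 155 mm long, 95 g, leaning about 22 deg in its holder, handle toward the holder's -x. From the tip up: brass tip 8 mm diameter, steel stem 13 mm diameter, grey collar 27 mm diameter (58 to 66 mm up), white handle 30 (x) by 22 mm (y) up to 155 mm, small screen on its -x face. Origin: centre of the relaxed tip's face; z up the handle. Pinch the handle across its 22 mm
- pen_grip (a point): grip point in the upper half of the handle, 37 mm below its top, 118 mm above the relaxed tip face on the pen's axis
- tip_face (a point): centre of the flat 8 mm face of the sprung brass tip; moves with the tip
- tip (a joint): how far the sprung tip is pushed into the pen, m: 0 relaxed, 0.010 at its stop; spring 400 N/m, so half-way takes about 2 N
- pen_holder: grey holder, fixed in place: base plate 100 x 76 x 12 mm with a tube, outer 30, inner 16 mm diameter, leaning 20 deg toward its -x (about toward the robot). The pen's collar rests on the tube's mouth, 76 mm above the worktop, its stem hangs 58 mm down inside with about 1.3 mm play: draw it out along its own axis. Origin: about the centre of the base's underside; z up
- lancets: cardboard box, 52 x 86 x 58 mm, standing loose behind the tray; leave it
- pot: dark round test-strip pot with a flip lid, 32 x 28 x 49 mm, standing loose between the warmer and the pen holder, nearer the robot; leave it

How it is judged:
By the outcome, as a careful person would: the job done as asked, in the order asked, and still so for the second after the job is handed in, while the arm keeps its last pose, push and grip.
It also fails if it takes over 69 s, if anything falls off the work surface, if the arm or the gripper's body presses on something with over 40 N, if the wrist force passes 120 N, or if a joint passes its speed limit or range.

## Working session

There is one attempt and no reset: what is moved stays moved. The work goes in short steps, Python scripts to look and compute and a tool call to move; the robot and the scene stay as the last step left them, time stands still between calls to the robot, and variables do not carry over. Pictures are saved under pics/ and viewed, at most 10 in all, crops included, and the job is handed in when it is done.

Besides the shell and the picture viewer there is one more tool, called after "Request:" as name(argument=value, ...) on one line, values as JSON. play_rows: Moves the arm, as the interface text tells. Its arguments: {"type":"object","properties":{"series":{"type":"string"}},"required":["series"]}

```bash
mkdir -p pics; ls; cat > h.py <<'E'
from workcell import *
import numpy as np, cv2
from scipy.spatial.transform import Rotation as Ro
E
python3 - <<'E'
from h import *
s=read_state(); print(s)
for n in ["scene","side","wrist"]:
    c=camera(n); cv2.imwrite(f"pics/{n}0.png",c["frame"][:,:,::-1]); print(n,c["K"].tolist(),c["xyz"],np.round(c["rotation"],4).tolist())
    if n!="wrist":
        for q in ["vial_a","vial_c","tray","warmer","pen_probe","pen_holder","lancets","pot"]:
            print(n,q,[(round(d["score"],2),np.round(d["uv"]).tolist(),int(d["pixels"].sum())) for d in masks_of(n,q)])
E
```

```text
pics
{'time': 0.0, 'joints': array([ 1.22048916,  0.59210083,  0.04831509,  1.60983855, -0.0333346 ,
        0.94268809, -0.03368615]), 'joint_velocities': array([ 0.00047257,  0.00139394, -0.00029054, -0.00199725, -0.00081691,
       -0.00122098,  0.00114605]), 'joint_efforts': array([ 7.60608600e-04, -5.48690522e+01,  1.54655535e+00, -1.98121190e+01,
        9.40077327e-03,  8.63077497e-03, -5.20529582e-06]), 'ee_pos': array([ 0.18393994, -0.70042008,  0.23014844]), 'tcp_rot': array([-3.13936597e+00,  1.05836256e-04,  2.56868209e-01]), 'contact_force': array([0.66048138, 0.46037214, 0.28713629]), 'wrist_torque': array([-0.07500582,  0.03713981,  0.04815253]), 'finger_force': 0.0, 'gripper_width': 0.08542267722453416}
scene [[566.1373089581866, 0.0, 320.11608168160086], [0.0, 566.1373089581866, 231.23127337112126], [0.0, 0.0, 1.0]] [-0.39859242  0.45217249  0.62011335] [-2.0225, -0.0215, -2.0048]
scene vial_a [(0.62, [187.0, 305.0], 315), (0.62, [295.0, 242.0], 164), (0.54, [473.0, 213.0], 621), (0.52, [161.0, 325.0], 319)]
scene vial_c [(0.62, [187.0, 305.0], 315), (0.62, [295.0, 2
[... 544 characters left out ...]
]
side vial_a [(0.67, [325.0, 228.0], 146), (0.52, [227.0, 200.0], 133), (0.47, [194.0, 202.0], 155)]
side vial_c [(0.67, [325.0, 228.0], 146), (0.52, [227.0, 200.0], 133), (0.47, [194.0, 202.0], 155)]
side tray [(0.74, [213.0, 208.0], 2646)]
side warmer [(0.96, [334.0, 256.0], 5608)]
side pen_probe [(0.65, [335.0, 255.0], 5658), (0.52, [460.0, 366.0], 341)]
side pen_holder [(0.22, [196.0, 203.0], 183)]
side lancets [(0.74, [274.0, 189.0], 1175), (0.69, [194.0, 202.0], 145)]
side pot [(0.49, [332.0, 256.0], 5556)]
wrist [[349.37490177848116, 0.0, 317.9720534625151], [0.0, 349.37490177848116, 237.37530190019572], [0.0, 0.0, 1.0]] [ 0.25478158 -0.68173187  0.37357044] [2.8519, 0.0005, -1.3139]
```

View images.

View pics/scene0.png

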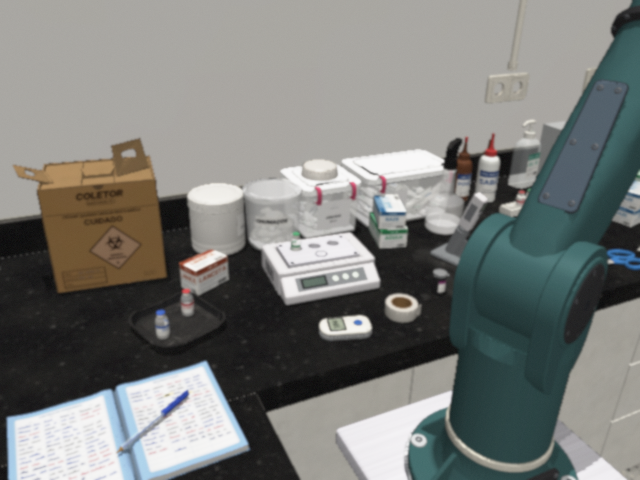

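View pics/side0.png

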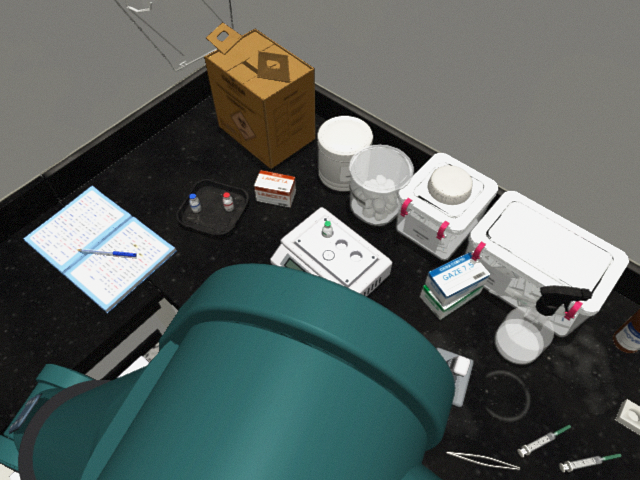

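```bash
cat >> h.py <<'E'
def ray(c,uv):
    R=Ro.from_euler("xyz",c["rotation"]).as_matrix()
    d=R@np.linalg.inv(c["K"])@np.array([uv[0],uv[1],1.]); return np.array(c["xyz"]),d/np.linalg.norm(d)
def on_z(c,uv,z):
    o,d=ray(c,uv); return o+d*(z-o[2])/d[2]
def tri(rays):
    A=0;b=0
    for o,d in rays:
        P=np.eye(3)-np.outer(d,d); A=A+P; b=b+P@o
    p=np.linalg.solve(A,b); return p,[np.linalg.norm((np.eye(3)-np.outer(d,d))@(p-o)) for o,d in rays]
def proj(c,p):
    R=Ro.from_euler("xyz",c["rotation"]).as_matrix(); q=c["K"]@(R.T@(np.array(p)-c["xyz"])); return q[:2]/q[2]
def tool(p,yaw0=None):
    "shift from TCP to p in tool axes"
    s=read_state(); R=Ro.from_euler("xyz",s["tcp_rot"]).as_matrix(); return R.T@(np.array(p)-s["ee_pos"])
E
python3 - <<'E'
from h import *
a=camera("scene");b=camera("side")
for n,u,v in [("blue",(161,325),(194,202)),("red",(187,305),(227,200)),("green",(295,242),(327,228))]:
    print(n,tri([ray(a,u),ray(b,v)]),on_z(a,u,.028),on_z(b,v,.028))
print("tray",on_z(a,(178,327),.01),on_z(b,(213,208),.01))
print("ring", on_z(b,(329,255),.062),"bores",on_z(b,(342,243),.062),on_z(b,(355,254),.062))
m=[d for d in masks_of("scene","pen_probe")][0]["pixels"]; ys,xs=np.nonzero(m); 
print("pen extents",[(xs[i],ys[i]) for i in (ys.argmin(),ys.argmax(),xs.argmin(),xs.argmax())])
print("holder",on_z(a,(452,250),.03),on_z(a,(473,213),.12),"pot",on_z(a,(440,279),.025))
w=masks_of("wrist","pen_probe");
E
```

```text
blue (array([0.47102209, 0.34759756, 0.02548602]), [np.float64(0.0008945287635118444), np.float64(0.0008945287635118386)]) [0.46606787 0.34762043 0.028     ] [0.47069654 0.34667265 0.028     ]
red (array([0.52434617, 0.29136584, 0.02326053]), [np.float64(0.003777670925511636), np.float64(0.003777670925511571)]) [0.5114473  0.29111649 0.028     ] [0.52521472 0.29194108 0.028     ]
green (array([0.58985404, 0.04017841, 0.07492509]), [np.float64(0.0004178616530478399), np.float64(0.00041786165304792515)]) [0.67420162 0.00464633 0.028     ] [0.61610523 0.06147286 0.028     ]
tray [0.47411791 0.31752349 0.01      ] [0.4950677 0.3121429 0.01     ]
ring [ 0.54679558 -0.00168197  0.062     ] bores [ 0.58810606 -0.00329354  0.062     ] [ 0.58428726 -0.04164405  0.062     ]
pen extents [(np.int64(479), np.int64(193)), (np.int64(462), np.int64(231)), (np.int64(459), np.int64(223)), (np.int64(489), np.int64(200))]
holder [ 0.49841955 -0.30617961  0.03      ] [ 0.48787433 -0.34128926  0.12      ] pot [ 0.40929278 -0.21000828  0.025     ]
```

View pics/wrist0.png

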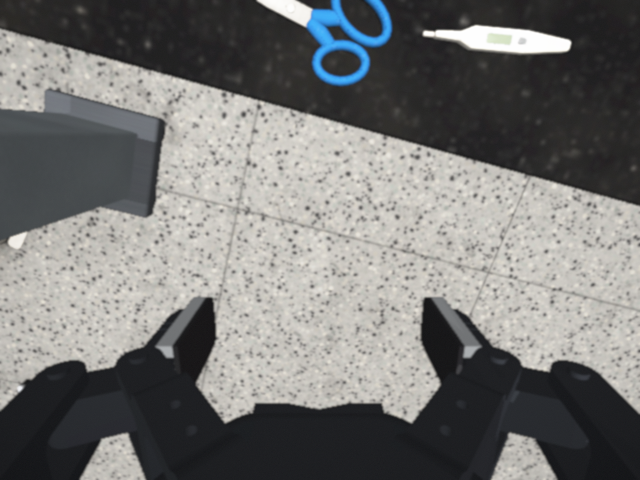

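Request:
play_rows(series="0.029 -0.0255 -0.007 0 0.3;0.029 -0.0255 -0.007 0 0.3;0.029 -0.0255 -0.007 0 0.3;0.029 -0.0255 -0.007 0 0.3;0.029 -0.0255 -0.007 0 0.3;0.029 -0.0255 -0.007 0 0.3;0.029 -0.0255 -0.007 0 0.3;0.029 -0.0255 -0.007 0 0.3;0.029 -0.0255 -0.007 0 0.3;0.029 -0.0255 -0.007 0 0.3")

```text
time: 1.98
ee_pos: [0.4006, -0.3793, 0.3019]
tcp_rot: [3.141, -0.0, 0.257]
contact_force: [0.0, 0.3, 0.6]
gripper_width: 0.0597
finger_force: 0.0
```

```bash
python3 - <<'E'
from h import *
s=read_state(); print(s["time"],s["ee_pos"],s["tcp_rot"],s["joints"],s["gripper_width"]); 
try: print(grip_depth)
except Exception as e: print(e)
c=camera("wrist"); cv2.imwrite("pics/w1.png",c["frame"][:,:,::-1]); np.save("c1.npy",c,allow_pickle=True)
for q in ["pen_probe","pen_holder","pot"]:
    print(q,[(round(d["score"],2),np.round(d["uv"]).tolist(),int(d["pixels"].sum())) for d in masks_of("wrist",q)])
E
```

```text
1.9833 [ 0.40064288 -0.37931447  0.30194959] [ 3.14096998e+00 -3.33948644e-04  2.56634421e-01] [ 0.68928611  0.2926362  -0.01691558  1.92760357  0.00626148  0.92070307
 -0.64485888] 0.05970855351673212
0.0187
pen_probe [(0.87, [300.0, 112.0], 1875)]
pen_holder [(0.89, [310.0, 77.0], 4541)]
pot [(0.72, [172.0, 156.0], 826)]
```

View pics/w1.png

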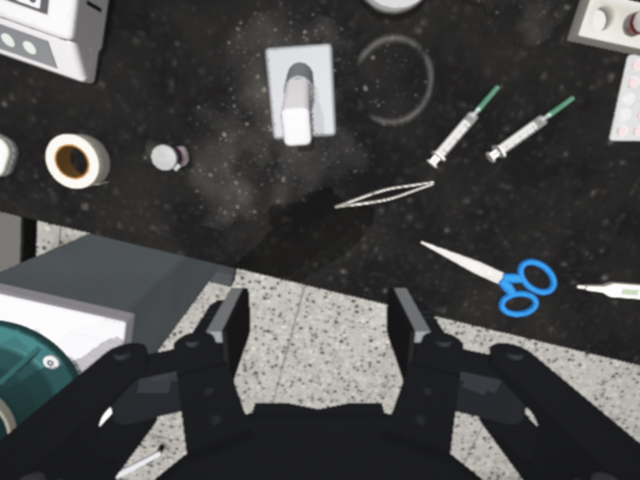

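Request:
play_rows(series="0.0162 -0.0354 0 0 0.4;0.0162 -0.0354 0 0 0.4;0.0162 -0.0354 0 0 0.4;0.0162 -0.0354 0 0 0.4;0.0162 -0.0354 0 0 0.4;0.0162 -0.0354 0 0 0.4;0.0162 -0.0354 0 0 0.4;0.0162 -0.0354 0 0 0.4;0.0162 -0.0354 0 0 0.4;0.0162 -0.0354 0 0 0.4")

```text
time: 3.02
ee_pos: [0.4668, 0.0021, 0.3013]
tcp_rot: [3.141, 0.0, 0.253]
contact_force: [1.3, 0.2, -0.8]
gripper_width: 0.0514
finger_force: 0.0
```

Request:
play_rows(series="0.0162 -0.0354 0 0 0.4;0.0162 -0.0354 0 0 0.4;0 0 0 -7 0.4;0 0 0 -7 0.4;0 0 0 -7 0.4;0 0 0 -7 0.4;0 0 0 -7 0.4;0 0 0 -7 0.4;0 0 0 -7 0.4;0 0 0 -7 0.4")

```text
time: 3.85
ee_pos: [0.4805, 0.0769, 0.3009]
tcp_rot: [-3.141, 0.001, 1.236]
contact_force: [0.2, -1.1, 0.0]
gripper_width: 0.0514
finger_force: 0.0
```

```bash
python3 - <<'E'
from h import *
s=read_state(); print(s["time"],s["ee_pos"],s["tcp_rot"],s["joints"],s["gripper_width"]); 
c=camera("wrist"); cv2.imwrite("pics/w2.png",c["frame"][:,:,::-1]); np.save("c2.npy",c,allow_pickle=True)
for q,z in [("vial_a",.03),("tray",.01),("warmer",.05),("lancets",.058)]:
    for d in masks_of("wrist",q): print(q,round(d["score"],2),np.round(d["uv"]).tolist(),int(d["pixels"].sum()),on_z(c,d["uv"],z).round(4))
E
```

```text
3.85 [0.48048605 0.07690364 0.30093452] [-3.14141030e+00  9.30678059e-04  1.23614576e+00] [ 0.13458379  0.23003891 -0.45968515  2.04145088  0.13050803  0.89814768
 -0.73089354] 0.05138811708007102
vial_a 0.89 [423.0, 210.0] 527 [0.5953 0.0214 0.03  ]
vial_a 0.58 [289.0, 3.0] 148 [0.5183 0.2776 0.03  ]
tray 0.81 [256.0, 24.0] 6192 [0.4787 0.2773 0.01  ]
warmer 0.64 [331.0, 394.0] 542 [ 0.4099 -0.1782  0.05  ]
lancets 0.7 [404.0, 24.0] 4231 [0.6166 0.2152 0.058 ]
```

View pics/w2.png

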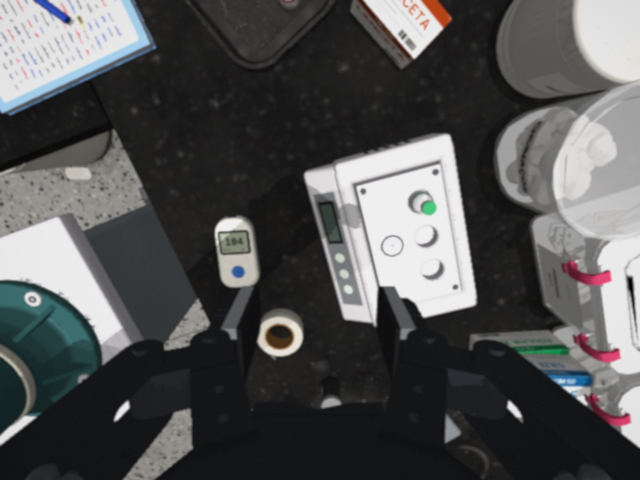

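```bash
python3 - <<'E'
from h import *
im=cv2.imread("pics/w2.png")[155:325,340:480]
cv2.imwrite("pics/w2c.png",cv2.resize(im,None,fx=4.0,fy=3.5,interpolation=cv2.INTER_CUBIC)[:600])
E
```

```text
(no output)
```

View pics/w2c.png

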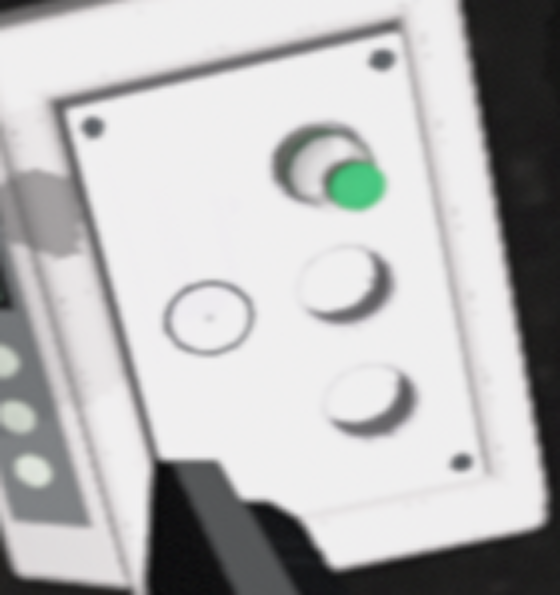

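```bash
cat > fit.py <<'E'
from h import *
from scipy.optimize import least_squares
def fit(c,pts,z=.062):
    L=dict(b0=(0,.042),b1=(0,0),b2=(0,-.042),s=(-.040,0))
    W={k:on_z(c,v,z)[:2] for k,v in pts.items()}
    f=lambda p:np.concatenate([p[:2]+Ro.from_euler("z",p[2]).as_matrix()[:2,:2]@np.array(L[k])-W[k] for k in W])
    r=least_squares(f,[.58,0,-.1]); return r.x,(r.fun*1e3).round(1)
E
python3 - <<'E'
from fit import *
c=np.load("c2.npy",allow_pickle=True).item()
p,r=fit(c,dict(b0=(419.8,201.9),b1=(426.7,236.1),b2=(432.7,269.3),s=(392.2,245.6)))
print("bore1",p,np.degrees(p[2]),r)
R=Ro.from_euler("z",p[2]).as_matrix()[:2,:2]
print("b2",p[:2]+R@[0,-.042],"spot",p[:2]+R@[-.04,0])
c1=np.load("c1.npy",allow_pickle=True).item()
k=np.array([on_z(c1,u,.012)[:2] for u in [(266,47),(331,44),(335,135),(273,138)]]);print("base",k,k.mean(0))
print("sides",k[1]-k[0],k[3]-k[0],k[2]-k[1])
print("pentop",on_z(c1,(297,134),.166),"mouth/collar",on_z(c1,(300,73),.076),"pot",on_z(c1,(165,157),.049))
# scene/side looks again
a=camera("scene");b=camera("side")
cv2.imwrite("pics/s2.png",np.hstack([cv2.resize(b["frame"][300:440,400:560,::-1],(400,350)),cv2.resize(a["frame"][150:320,400:560,::-1],(376,400))[:350]]))
for n,cc in (("scene",a),("side",b)):
  for q in ["vial_a","pen_probe","pen_holder","pot","tray"]:
    for d in masks_of(n,q): print(n,q,round(d["score"],2),np.round(d["uv"]).tolist(),int(d["pixels"].sum()))
E
```

```text
bore1 [ 5.84175435e-01 -1.80654578e-04 -6.53743332e-02] -3.7456733780389 [ 0.1  0.7 -0.3 -0.4  0.3 -0.6 -0.1  0.3]
b2 [ 0.58143167 -0.04209094] spot [0.54426088 0.00243246]
base [[ 0.54545644 -0.28059081]
 [ 0.56666741 -0.3496247 ]
 [ 0.47453151 -0.37978863]
 [ 0.45249453 -0.30934277]] [ 0.50978747 -0.32983673]
sides [ 0.02121097 -0.06903389] [-0.09296191 -0.02875196] [-0.0921359  -0.03016393]
pentop [ 0.46668355 -0.34438011  0.166     ] mouth/collar [ 0.52077143 -0.32882102  0.076     ] pot [ 0.40408814 -0.20268016  0.049     ]
scene vial_a 0.78 [160.0, 323.0] 348
scene vial_a 0.76 [188.0, 301.0] 306
scene vial_a 0.46 [297.0, 242.0] 160
scene pen_probe 0.89 [474.0, 213.0] 617
scene pen_holder 0.95 [452.0, 249.0] 562
scene pen_holder 0.52 [204.0, 270.0] 1631
scene pot 0.66 [442.0, 280.0] 328
scene tray 0.67 [177.0, 328.0] 3225
side vial_a 0.63 [197.0, 203.0] 142
side vial_a 0.58 [327.0, 228.0] 112
side vial_a 0.47 [227.0, 203.0] 141
side pen_probe 0.84 [461.0, 366.0] 291
side pen_probe 0.21 [332.0, 262.0] 7558
side pen_holder 0.97 [441.0, 382.0] 1661
side pen_holder 0.67 [330.0, 263.0] 7588
side pot 0.83 [361.0, 375.0] 267
side tray 0.82 [214.0, 212.0] 2765
side tray 0.27 [329.0, 264.0] 7419
```

View pics/s2.png

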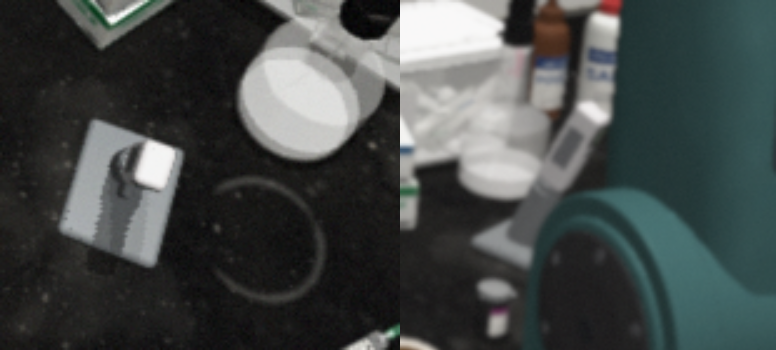

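Request:
play_rows(series="0 0 0 -7.1 0.45;0 0 0 -7.1 0.45;0.0229 0 0.0125 -1.2 0.45;0.0229 0 0.0125 0 0.45;0.0229 0 0.0125 0 0.45;0.0229 0 0.0125 0 0.45;0.0229 0 0.0125 0 0.45;0.0229 0 0.0125 0 0.45;0.0229 0 0.0125 0 0.45;0.0229 0 0.0125 0 0.45")

```text
time: 5.53
ee_pos: [0.493, 0.2632, 0.2006]
tcp_rot: [3.142, 0.0, 1.503]
contact_force: [0.3, -0.0, 0.4]
gripper_width: 0.0472
finger_force: 0.0
```

Request:
play_rows(series="0 0 0 0 0.45;0 0 0 0 0.45;0 0 0 0 0.45;0 0 0 0 0.45;0 0 0 0 0.45;0 0 0 0 0.45;0 0 0 0 0.45;0 0 0 0 0.45;0 0 0 0 0.45;0 0 0 0 0.45")

```text
time: 6.37
ee_pos: [0.4929, 0.2619, 0.2014]
tcp_rot: [3.141, -0.0, 1.503]
contact_force: [0.5, 0.4, 0.2]
gripper_width: 0.0468
finger_force: 0.0
```

```bash
python3 - <<'E'
from h import *
s=read_state(); print(s["time"],s["ee_pos"],s["tcp_rot"],s["gripper_width"]); 
c=camera("wrist"); cv2.imwrite("pics/w3.png",c["frame"][:,:,::-1]); np.save("c3.npy",c,allow_pickle=True)
for q,z in [("vial_a",.03),("tray",.01),("lancets",.058)]:
    for d in masks_of("wrist",q):
        ys,xs=np.nonzero(d["pixels"]); print(q,round(d["score"],2),np.round(d["uv"]).tolist(),int(d["pixels"].sum()),on_z(c,d["uv"],z).round(4),xs.min(),xs.max(),ys.min(),ys.max())
E
```

```text
6.3667 [0.49291727 0.26192329 0.20138253] [ 3.14147866e+00 -1.56272839e-05  1.50274295e+00] 0.046822998206002414
vial_a 0.82 [346.0, 183.0] 629 [0.52   0.2915 0.03  ] 333 360 169 197
vial_a 0.69 [281.0, 123.0] 699 [0.467 0.346 0.03 ] 268 296 106 135
tray 0.67 [350.0, 380.0] 5286 [0.5164 0.0663 0.01  ] 307 467 344 461
lancets 0.67 [460.0, 241.0] 6975 [0.6136 0.2392 0.058 ] 407 511 184 298
lancets 0.25 [352.0, 384.0] 5380 [0.515  0.0998 0.058 ] 308 467 345 462
```

View pics/w3.png

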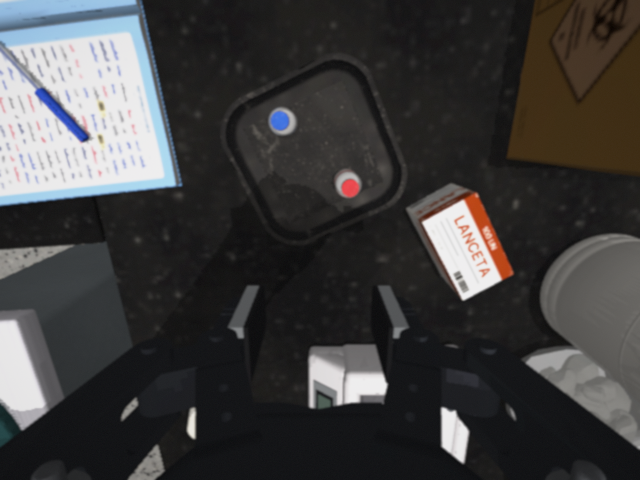

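```bash
python3 - <<'E'
from h import *
c=np.load("c3.npy",allow_pickle=True).item()
for n,u in (("red",(349,187)),("blue",(279.5,120.5))):
    print(n,on_z(c,u,.054), tool(on_z(c,u,.054)))
print("box corner",on_z(c,(407,207),.058),on_z(c,(420,217),.058), "tray corners",[on_z(c,u,.019)[:2].round(3) for u in [(232,125),(340,62),(400,180),(295,240)]])
hs=cv2.cvtColor(c["frame"],cv2.COLOR_RGB2HSV)
for n,m in (("red",((hs[...,0]<8)|(hs[...,0]>172))),("blue",(abs(hs[...,0].astype(int)-112)<10))):
    m=m&(hs[...,1]>150)&(hs[...,2]>90); m=m.astype(np.uint8); m[:, :240]=0; m[:, 380:]=0;m[220:]=0
    ys,xs=np.nonzero(m); print(n,xs.mean(),ys.mean(),len(xs),on_z(c,(xs.mean(),ys.mean()),.0535))
E
```

```text
red [0.52091106 0.29128769 0.054     ] [0.03102749 0.02601893 0.14727696]
blue [0.46859622 0.34729592 0.054     ] [ 0.08336738 -0.02996589  0.1472782 ]
box corner [0.56799166 0.27200632 0.058     ] [0.57890091 0.26272134 0.058     ] tray corners [array([0.423, 0.348]), array([0.521, 0.392]), array([0.571, 0.289]), array([0.469, 0.238])]
red 349.855 187.62 200 [0.52163711 0.29064818 0.0535    ]
blue 279.4577777777778 120.33777777777777 225 [0.46852383 0.34743945 0.0535    ]
```

Request:
play_rows(series="0.0155 0.0131 0 0 0.5;0.0155 0.0131 0 0 0.5;0 0 0.021 0 0.5;0 0 0.021 0 0.5;0 0 0.021 0 0.5;0 0 0.021 0 0.5;0 0 0.021 0 0.5;0 0 0.021 0 0.5;0 0 0.021 0 0.5;0 0 0.021 0 0.5")

```text
time: 7.4
ee_pos: [0.5212, 0.2913, 0.0323]
tcp_rot: [3.141, -0.0, 1.503]
contact_force: [-0.1, 0.5, 0.6]
gripper_width: 0.0426
finger_force: 0.0
```

Request:
play_rows(series="0 0 0.006 0 0.5;0 0 0.0058 0 0.5;0 0 0 0 0.5;0 0 0 0 1;0 0 0 0 1;0 0 0 0 1;0 0 0 0 1;0 0 0 0 1;0 0 0 0 1;0 0 0 0 1")

```text
time: 8.23
ee_pos: [0.5219, 0.2919, 0.0228]
tcp_rot: [3.14, -0.001, 1.503]
contact_force: [-0.8, 0.6, 7.5]
gripper_width: 0.0199
finger_force: 59.3
```

Request:
play_rows(series="0 0 0 0 0.6;0 0 0 0 0.6;0 0 0 0 0.6;0 0 0.0021 0 0.6;0 0 0 0 0.6;0 0 0 0 0.6;0 0 0 0 0.6;0 0 0 0 0.6;0 0 0 0 0.6;0 0 0 0 0.6")

```text
time: 9.07
ee_pos: [0.5211, 0.2913, 0.0194]
tcp_rot: [-3.142, -0.0, 1.503]
contact_force: [0.0, -0.4, -0.1]
gripper_width: 0.034
finger_force: 0.0
```

Request:
play_rows(series="0 0 0 0 1;0 0 0 0 1;0 0 0 0 1;0 0 0 0 1;0 0 0 0 1;0 0 0 0 1;0 0 0 0 1;0 0 0 0 1;0 0 0 0 1;0 0 0 0 1")

```text
time: 9.9
ee_pos: [0.5213, 0.2914, 0.0196]
tcp_rot: [3.141, -0.0, 1.503]
contact_force: [0.0, -1.1, 4.8]
gripper_width: 0.0202
finger_force: 59.1
```

Request:
play_rows(series="0 0 -0.01 0 1;0 0 -0.03 0 1;0 0 -0.04 0 1;0 0 -0.04 0 1;-0.0274 0.0069 0 0 1;-0.0274 0.0069 0 0 1;-0.0274 0.0069 0 0 1;-0.0274 0.0069 0 0 1;-0.0274 0.0069 0 0 1;-0.0274 0.0069 0 0 1")

```text
time: 10.73
ee_pos: [0.5508, 0.1227, 0.1395]
tcp_rot: [-3.141, 0.001, 1.503]
contact_force: [0.5, -0.8, 0.3]
gripper_width: 0.0202
finger_force: 58.8
```

Request:
play_rows(series="-0.0274 0.0069 0 0 1;-0.0274 0.0069 0 0 1;-0.0274 0.0069 0 0 1;-0.0274 0.0069 0 0 1;-0.0274 0.0069 0 0 1;-0.0274 0.0069 0 0 1;0 0 0 0 1;0 0 0 0 1;0 0 0 0 1;0 0 0 0 1")

```text
time: 11.57
ee_pos: [0.581, -0.0408, 0.1395]
tcp_rot: [-3.141, -0.001, 1.505]
contact_force: [0.6, 0.1, -0.4]
gripper_width: 0.0202
finger_force: 58.8
```

```bash
python3 - <<'E'
from h import *
s=read_state(); print(s["time"],s["ee_pos"],s["tcp_rot"],s["gripper_width"]); 
c=camera("wrist"); np.save("c4.npy",c,allow_pickle=True)
for d in masks_of("wrist","vial_a"):
        ys,xs=np.nonzero(d["pixels"]); print(round(d["score"],2),np.round(d["uv"]).tolist(),int(d["pixels"].sum()),xs.min(),xs.max(),ys.min(),ys.max())
p=[.58418,-.0002,-.0654];R=Ro.from_euler("z",p[2]).as_matrix()
vis=c["frame"][:,:,::-1].copy()
pr={}
for n,l in dict(b0=(0,.042),b1=(0,0),b2=(0,-.042),s=(-.04,0)).items():
    pr[n]=proj(c,np.append(np.array(p[:2])+R[:2,:2]@l,.062)); cv2.drawMarker(vis,tuple(int(x) for x in pr[n].round()),(0,0,255),0,8,1); print(n,pr[n].round(1))
cv2.imwrite("pics/w4.png",vis[60:460,120:520]) ; cv2.imwrite("pics/w4x.png",cv2.resize(vis[100:300,180:440],None,fx=3,fy=3,interpolation=cv2.INTER_CUBIC))
g=cv2.cvtColor(c["frame"],cv2.COLOR_RGB2GRAY)
s_=pr["s"].astype(int)
# ring centre: dark pixels near predicted spot
w=22; sub=g[s_[1]-w:s_[1]+w,s_[0]-w:s_[0]+w]; 
cs,_=cv2.findContours((sub<sub.max()-25).astype(np.uint8),cv2.RETR_LIST,cv2.CHAIN_APPROX_NONE)
for k in cs:
    if len(k)>40: e=cv2.fitEllipse(k); print("ell",e[0][0]+s_[0]-w,e[0][1]+s_[1]-w,e[1])
E
```

```text
11.5667 [ 0.58100466 -0.04081174  0.13949303] [-3.14117875e+00 -9.29756941e-04  1.50517121e+00] 0.020216233583496158
0.71 [315.0, 319.0] 4194 292 343 270 366
0.61 [320.0, 119.0] 1406 298 338 96 138
b0 [318.5 117.8]
b1 [318.4 188.2]
b2 [318.4 251.4]
s [254.9 188.2]
ell 254.173095703125 187.43031692504883 (33.277957916259766, 34.96506881713867)
ell 255.51677322387695 189.4618625640869 (39.71523666381836, 46.97704315185547)
```

View pics/w4x.png

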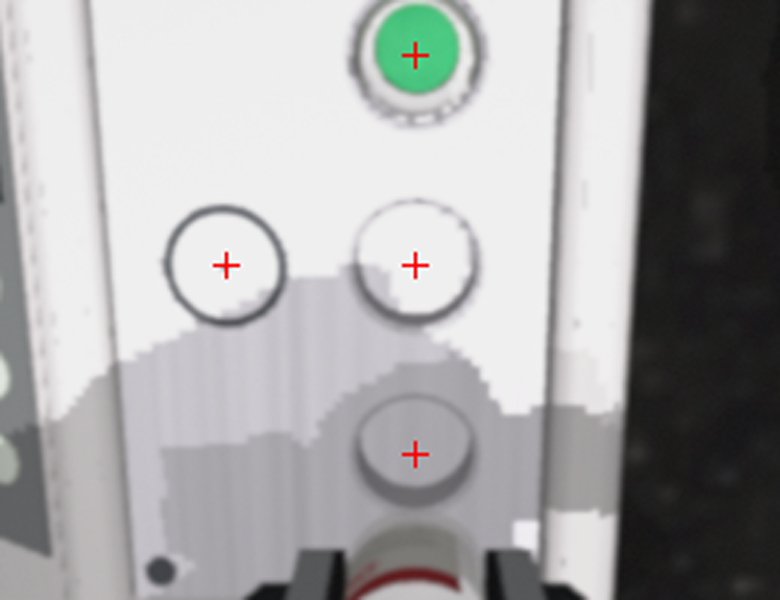

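Request:
play_rows(series="0 0.0004 0.0114 0 1;0 0 0.0114 0 1;0 0 0.0114 0 1;0 0 0.0114 0 1;0 0 0.0114 0 1;0 0 0.002 0 1;0 0 0.002 0 1;0 0 0.002 0 1;0 0 0.002 0 1;0 0 0.002 0 1")

```text
time: 12.5
ee_pos: [0.5823, -0.0424, 0.0727]
tcp_rot: [3.141, -0.0, 1.503]
contact_force: [-0.3, -0.2, 0.1]
gripper_width: 0.02
finger_force: 58.8
```

Request:
play_rows(series="0.0004 -0.0004 0.002 0 1;0 0 0.002 0 1;0 0 0.002 0 1;0 0 0.002 0 1;0 0 0.001 0 1;0 0 0.0005 0 1;0 0 0 0 1;0 0 0 0 1;0 0 0 0 1;0 0 0 0 1")

```text
time: 13.33
ee_pos: [0.5815, -0.0421, 0.063]
tcp_rot: [3.141, -0.0, 1.503]
contact_force: [0.5, 0.4, -0.9]
gripper_width: 0.0204
finger_force: 58.8
```

Request:
play_rows(series="0 0 0 0 0.55;0 0 0 0 0.55;0 0 0 0 0.55;0 0 -0.01 0 0.55;0 0 -0.035 0 0.55;0 0 -0.035 0 0.55;0.0346 -0.0126 0 0 0.55;0.0346 -0.0126 0 0 0.55;0.0346 -0.0126 0 0 0.55;0.0346 -0.0126 0 0 0.55")

```text
time: 14.17
ee_pos: [0.5404, 0.1005, 0.1441]
tcp_rot: [3.14, -0.0, 1.502]
contact_force: [0.4, -0.3, 0.0]
gripper_width: 0.0386
finger_force: 0.0
```

Request:
play_rows(series="0.0346 -0.0126 0 0 0.55;0.0346 -0.0126 0 0 0.55;0.0346 -0.0126 0 0 0.55;0.0346 -0.0126 0 0 0.55;0.0346 -0.0126 0 0 0.55;0.0346 -0.0126 0 0 0.55;0.0346 -0.0126 0 0 0.55;0 0 0 -7.1 0.55;0 0 0 -7.1 0.55;0 0 0 -7.1 0.55")

```text
time: 15.0
ee_pos: [0.4682, 0.3486, 0.1438]
tcp_rot: [3.141, -0.0, 1.884]
contact_force: [0.2, -0.4, 0.2]
gripper_width: 0.0385
finger_force: 0.0
```

Request:
play_rows(series="0 0 0 -7.1 0.55;0 0 0 0 0.55;0 0 0 0 0.55;0 0 0 0 0.55;0 0 0 0 0.55;0 0 0 0 0.55;0 0 0 0 0.55;0 0 0 0 0.55;0 0 0 0 0.55;0 0 0 0 0.55")

```text
time: 15.83
ee_pos: [0.4689, 0.3471, 0.1429]
tcp_rot: [-3.142, 0.0, 1.999]
contact_force: [0.4, 0.1, -0.6]
gripper_width: 0.0386
finger_force: 0.0
```

```bash
python3 - <<'E'
from h import *
s=read_state(); print(s["time"],s["ee_pos"],s["tcp_rot"],s["gripper_width"]); 
c=camera("wrist"); np.save("c5.npy",c,allow_pickle=True)
for d in masks_of("wrist","vial_a"): print(round(d["score"],2),np.round(d["uv"]).tolist())
u=proj(c,(.4685,.3474,.054)); print("pred",u)
hs=cv2.cvtColor(c["frame"],cv2.COLOR_RGB2HSV)
m=(abs(hs[...,0].astype(int)-112)<10)&(hs[...,1]>150)&(hs[...,2]>90)
ys,xs=np.nonzero(m); k=np.hypot(xs-u[0],ys-u[1])<25; q=on_z(c,(xs[k].mean(),ys[k].mean()),.054); print(k.sum(),xs[k].mean(),ys[k].mean(),q,tool(q-[0,0,.0344]))
for n in("scene","side"):
    camera(n)
    for q in("vial_a",):
        for d in masks_of(n,q): print(n,round(d["score"],2),np.round(d["uv"]).tolist())
E
```

```text
15.8333 [0.4689409  0.34712118 0.14289744] [-3.14158367e+00  3.20942423e-05  1.99855801e+00] 0.03857002288967398
0.61 [317.0, 232.0]
pred [316.49554051 243.28417484]
290 316.45862068965516 243.1551724137931 [0.46843789 0.34747476 0.054     ] [ 0.00055099 -0.00025848  0.12326484]
scene 0.6 [161.0, 326.0]
scene 0.54 [335.0, 237.0]
scene 0.4 [318.0, 268.0]
side 0.62 [356.0, 252.0]
side 0.56 [326.0, 229.0]
side 0.48 [195.0, 203.0]
```

Request:
play_rows(series="0.0005 -0.0003 0.02 0 0.6;0 0 0.025 0 0.6;0 0 0.025 0 0.6;0 0 0.025 0 0.6;0 0 0.018 0 0.6;0 0 0.0103 0 0.6;0 0 0 0 0.6;0 0 0 0 1;0 0 0 0 1;0 0 0 0 1")

```text
time: 16.97
ee_pos: [0.4692, 0.3482, 0.0209]
tcp_rot: [3.139, -0.001, 1.999]
contact_force: [-0.5, -0.4, 0.5]
gripper_width: 0.0204
finger_force: 58.6
```

Request:
play_rows(series="0 0 0 0 1;0 0 0 0 1;0 0 0 0 1;0 0 0 0 1;0 0 0 0 1;0 0 0 0 1;0 0 0 0 1;0 0 0 0 1;0 0 0 0 1;0 0 0 0 1")

```text
time: 17.8
ee_pos: [0.4686, 0.3474, 0.0198]
tcp_rot: [3.141, 0.0, 1.999]
contact_force: [-0.2, -1.3, 4.6]
gripper_width: 0.0201
finger_force: 59.1
```

```bash
python3 - <<'E'
from h import *
s=read_state(); print(s["ee_pos"],s["tcp_rot"])
a=camera("scene");b=camera("side")
print(tri([ray(a,(335,237)),ray(b,(356,252))]),tri([ray(a,(296,242)),ray(b,(326,229))]))
E
```

```text
[0.46863997 0.3474493  0.01982334] [3.14128416e+00 1.41444175e-04 1.99864971e+00]
(array([ 0.57939916, -0.04727299,  0.07649292]), [np.float64(0.0025884158411238712), np.float64(0.0025884158411240547)]) (array([0.58566123, 0.03949783, 0.07664138]), [np.float64(0.0002457477558882826), np.float64(0.00024574775588839126)])
```

Request:
play_rows(series="0 0 -0.01 0 1;0 0 -0.03 0 1;0 0 -0.04 0 1;0 0 -0.04 0 1;0 0 0 7.1 1;0 0 0 7.1 1;0 0 0 7.1 1;0 0 0 7.1 1;-0.0338 0.0139 0 0 1;-0.0338 0.0139 0 0 1")

```text
time: 18.73
ee_pos: [0.4904, 0.2812, 0.1404]
tcp_rot: [3.141, -0.003, 1.51]
contact_force: [1.9, -1.0, -0.8]
gripper_width: 0.0202
finger_force: 58.8
```

Request:
play_rows(series="-0.0338 0.0139 0 0 1;-0.0338 0.0139 0 0 1;-0.0338 0.0139 0 0 1;-0.0338 0.0139 0 0 1;-0.0338 0.0139 0 0 1;-0.0338 0.0139 0 0 1;-0.0338 0.0139 0 0 1;-0.0338 0.0139 0 0 1;0 0 0 0 1;0 0 0 0 1")

```text
time: 19.57
ee_pos: [0.5846, -0.0028, 0.1394]
tcp_rot: [-3.141, 0.001, 1.497]
contact_force: [-0.2, 0.2, -0.4]
gripper_width: 0.0201
finger_force: 58.8
```

Request:
play_rows(series="0 0 0 0 1;0 0 0 0 1;0 0 0 0 1;0 0 0 0 1;0 0 0 0 1;0 0 0 0 1;0 0 0 0 1;0 0 0 0 1;0 0 0 0 1;0 0 0 0 1")

```text
time: 20.4
ee_pos: [0.5843, 0.0007, 0.1396]
tcp_rot: [3.142, 0.0, 1.503]
contact_force: [-0.6, -0.0, -0.1]
gripper_width: 0.0202
finger_force: 58.8
```

```bash
python3 - <<'E'
from h import *
s=read_state(); print(s["time"],s["ee_pos"],s["tcp_rot"],tool([.5842,.0004,.0627]))
E
```

```text
20.4 [0.58428727 0.00071328 0.1396097 ] [3.14156701e+00 3.29979549e-05 1.50294901e+00] [-3.15942288e-04 -6.78041002e-05  7.69097114e-02]
```

Request:
play_rows(series="-0.0003 0 0.0114 0 1;0 0 0.0114 0 1;0 0 0.0114 0 1;0 0 0.0114 0 1;0 0 0.0104 0 1;0 0 0 0 1;0 0 0.002 0 1;0 0 0.002 0 1;0 0 0.002 0 1;0 0 0.002 0 1")

```text
time: 21.23
ee_pos: [0.5847, 0.0005, 0.0759]
tcp_rot: [3.14, -0.0, 1.503]
contact_force: [0.0, -1.2, 0.2]
gripper_width: 0.0204
finger_force: 58.8
```

Request:
play_rows(series="0 0 0.002 0 1;0 0 0.002 0 1;0 0 0.002 0 1;0 0 0.002 0 1;0 0 0.002 0 1;0 0 0.0015 0 1;0 0 0.001 0 1;0 0 0 0 1;0 0 0 0 1;0 0 0 0 1")

```text
time: 22.07
ee_pos: [0.5843, 0.0005, 0.0631]
tcp_rot: [3.141, -0.0, 1.503]
contact_force: [-0.1, 0.3, -0.5]
gripper_width: 0.0203
finger_force: 58.8
```

Request:
play_rows(series="0 0 0 0 0.55;0 0 0 0 0.55;0 0 0 0 0.55;0 0 -0.01 0 0.55;0 0 -0.035 0 0.55;0 0 -0.04 0 0.55;0 0 -0.04 0 0.55;0 0 -0.04 0 0.55;0 0 -0.04 0 0.55;-0.0351 -0.014 0 0 0.3")

```text
time: 22.9
ee_pos: [0.5762, -0.024, 0.2786]
tcp_rot: [3.12, -0.008, 1.515]
contact_force: [2.1, 0.9, 1.1]
gripper_width: 0.0491
finger_force: 0.0
```

Request:
play_rows(series="-0.0351 -0.014 0 0 0.3;-0.0351 -0.014 0 0 0.3;-0.0351 -0.014 0 0 0.3;-0.0351 -0.014 0 0 0.3;-0.0351 -0.014 0 0 0.3;-0.0351 -0.014 0 0 0.3;-0.0351 -0.014 0 0 0.3;-0.0351 -0.014 0 0 0.3;-0.0351 -0.014 0 0 0.3;0 0 0 6.86 0.3")

```text
time: 23.73
ee_pos: [0.4149, -0.3494, 0.2682]
tcp_rot: [-3.139, 0.005, 1.368]
contact_force: [-0.1, -0.3, -0.1]
gripper_width: 0.0595
finger_force: 0.0
```

Request:
play_rows(series="0 0 0 6.86 0.3;0 0 0 6.86 0.3;0 0 0 6.86 0.3;0 0 0 6.86 0.3;0 0 0 6.86 0.3;0 0 0 6.86 0.3;0 0 0 6.86 0.3;0 0 0 6.86 0.3;0 0 0 6.86 0.3;0 0 0 0 0.3")

```text
time: 24.57
ee_pos: [0.4208, -0.3398, 0.2688]
tcp_rot: [3.141, -0.0, 0.304]
contact_force: [-0.3, -0.4, -0.1]
gripper_width: 0.0602
finger_force: 0.0
```

```bash
cat > pen.py <<'E'
from h import *
from scipy.optimize import minimize
def axis(p):  # p: mouth x,y (at z .076), tilt, azimuth of holder x
    d=np.array([-np.sin(p[2])*np.cos(p[3]),-np.sin(p[2])*np.sin(p[3]),np.cos(p[2])])
    y=np.array([-np.sin(p[3]),np.cos(p[3]),0]); x=np.cross(y,d); return np.array([p[0],p[1],.076]),x,y,d
def draw(c,p,lo=0.008,hi=.097):
    M,x,y,d=axis(p); m=np.zeros((480,640),np.uint8)
    P=[M+d*h+x*a+y*b for h in(lo,hi) for a in(-.015,.015) for b in(-.011,.011)]
    P2=[M+d*h+.0135*(np.cos(t)*x+np.sin(t)*y) for h in (0,.008) for t in np.arange(0,6.3,.4)]
    for Q in (P,P2): cv2.fillConvexPoly(m,cv2.convexHull(np.array([proj(c,q)*16 for q in Q]).astype(np.int32)),1,shift=4)
    return m
E
python3 - <<'E'
from pen import *
s=read_state(); print(s["time"],s["ee_pos"],s["tcp_rot"],s["joints"])
D={}
for n in("wrist","scene","side"):
    c=camera(n); r=masks_of(n,"pen_probe"); print(n,[(round(d["score"],2),d["uv"].round() if hasattr(d["uv"],"round") else d["uv"],int(d["pixels"].sum())) for d in r])
    if r: D[n]=(c,r[0]["pixels"])
    for q in(("vial_a","pot","pen_holder") ): print(n,q,[(round(d["score"],2),np.round(d["uv"]).tolist()) for d in masks_of(n,q)])
np.save("pen_views.npy",D,allow_pickle=True)
def cost(p,ks):
    t=0
    for k in ks:
        c,m=D[k]; g=draw(c,p).astype(bool); t+=1-(g&m).sum()/max(1,(g|m).sum())
    return t
for ks in (["wrist"],["wrist","side"],list(D)):
    r=min((minimize(cost,[.505+dx,-.333,np.radians(22),.305],args=(ks,),method="Nelder-Mead",options=dict(initial_simplex=np.array([.505+dx,-.333,.384,.305])+np.vstack([np.zeros(4),np.diag([.01,.01,.08,.08])]),xatol=1e-5,fatol=1e-4)) for dx in(-.01,.01)),key=lambda r:r.fun)
    M,x,y,d=axis(r.x); print(ks,r.x.round(4),np.degrees(r.x[2:]).round(1),r.fun,[round(cost(r.x,[k]),2) for k in D],"grip",(M+.060*d).round(4),"top",(M+.097*d).round(4))
E
```

```text
24.5667 [ 0.42080207 -0.33982254  0.26880498] [ 3.14119424e+00 -2.94506745e-04  3.04254800e-01] [ 0.76974685  0.32226399 -0.22111736  1.97974664  0.09275474  0.84855584
 -0.7682515 ]
wrist [(0.72, [341.5, 151.7], 2411)]
wrist vial_a []
wrist pot [(0.63, [194.0, 180.0])]
wrist pen_holder [(0.86, [326.0, 104.0])]
scene [(0.7, [474.8, 212.6], 578)]
scene vial_a [(0.75, [296.0, 243.0]), (0.74, [335.0, 237.0]), (0.43, [315.0, 237.0])]
scene pot [(0.61, [439.0, 281.0])]
scene pen_holder [(0.87, [457.0, 255.0])]
side [(0.75, [459.8, 366.3], 365)]
side vial_a [(0.67, [355.0, 256.0])]
side pot [(0.49, [362.0, 368.0])]
side pen_holder [(0.83, [446.0, 383.0]), (0.5, [460.0, 366.0])]
['wrist'] [ 0.502  -0.331   0.3223  0.3157] [18.5 18.1] 0.09629909365558909 [np.float64(0.1), np.float64(0.31), np.float64(0.31)] grip [ 0.4839 -0.3369  0.1329] top [ 0.4728 -0.3405  0.168 ]
['wrist', 'side'] [ 0.5066 -0.3316  0.3857  0.2917] [22.1 16.7] 0.3178128299894404 [np.float64(0.16), np.float64(0.28), np.float64(0.16)] grip [ 0.485  -0.3381  0.1316] top [ 0.4716 -0.3421  0.1659]
['wrist', 'scene', 'side'] [ 0.5052 -0.3325  0.3824  0.283 ] [21.9 16.2] 0.5737799868717641 [np.float64(0.17), np.float64(0.24), np.float64(0.16)] grip [ 0.4837 -0.3388  0.1317] top [ 0.4704 -0.3426  0.166 ]
```

Request:
play_rows(series="0.0304 0.0086 0 0 0.35;0.0304 0.0086 0 0 0.35;0 0 0.019 0 0.35;0 0 0.019 0 0.35;0 0 0.019 0 0.35;0 0 0.019 0 0.35;0 0 0.019 0 0.35;0 0 0.019 0 0.35;0 0 0.019 0 0.35;0 0 0.019 0 0.35")

```text
time: 26.15
ee_pos: [0.4841, -0.3385, 0.1152]
tcp_rot: [3.141, -0.0, 0.306]
contact_force: [0.3, 0.2, -0.0]
gripper_width: 0.0557
finger_force: 0.0
```

Request:
play_rows(series="0 0 0.0038 0 0.35;0 0 0 0 0.35;0 0 0 0 0.35;0 0 0 0 0.55;0 0 0 0 0.55;0 0 0 0 0.6;0 0 0 0 0.65;0 0 0 0 0.65;0 0 0 0 0.65;0 0 0 0 0.65")

```text
time: 26.98
ee_pos: [0.484, -0.3384, 0.1124]
tcp_rot: [3.141, -0.0, 0.306]
contact_force: [0.6, 0.2, -1.4]
gripper_width: 0.0298
finger_force: 0.0
```

```bash
python3 - <<'E'
from h import *
s=read_state(); print(s["time"],s["ee_pos"],s["tcp_rot"],s["gripper_width"])
c=camera("wrist"); cv2.imwrite("pics/w6.png",c["frame"][:,:,::-1])
r=masks_of("wrist","pen_probe")
for d in r: ys,xs=np.nonzero(d["pixels"]); print(d["score"],d["uv"],xs.min(),xs.max(),ys.min(),ys.max())
from pen import *
p=[.5052,-.3325,.3824,.283]; m=draw(c,p); ys,xs=np.nonzero(m); print("pred",xs.min(),xs.max(),ys.min(),ys.max())
E
```

```text
26.9833 [ 0.48395394 -0.33835444  0.11240949] [ 3.14148073e+00 -7.44821234e-05  3.05669976e-01] 0.029775698379114243
0.81 [321.4, 322.2] 284 355 216 408
pred 284 360 213 444
```

Request:
play_rows(series="0 0 0 0 1;0 0 0 0 1;0 0 0 0 1;0 0 0 0 1;0 0 0 0 1;0 0 0 0 1;0 0 0 0 1;0 0 0 0 1;0 0 0 0 1;0 0 0 0 1")

```text
time: 27.92
ee_pos: [0.4839, -0.3384, 0.1123]
tcp_rot: [-3.142, 0.0, 0.306]
contact_force: [-1.2, -0.2, 2.1]
gripper_width: 0.0213
finger_force: 59.0
```

Request:
play_rows(series="-0.0011 0 -0.0028 0 1;-0.0029 0 -0.0075 0 1;-0.0029 0 -0.0075 0 1;-0.0029 0 -0.0075 0 1;-0.0029 0 -0.0075 0 1;-0.0029 0 -0.0075 0 1;-0.0029 0 -0.0075 0 1;-0.0029 0 -0.0075 0 1;-0.0029 0 -0.0075 0 1;-0.0029 0 -0.0075 0 1")

```text
time: 28.75
ee_pos: [0.4577, -0.3466, 0.1834]
tcp_rot: [3.141, -0.0, 0.306]
contact_force: [-0.3, -0.1, -1.1]
gripper_width: 0.0214
finger_force: 58.9
```

```bash
python3 - <<'E'
from h import *
s=read_state(); print(s["time"],s["ee_pos"],s["tcp_rot"],s["gripper_width"],s["contact_force"],s["wrist_torque"])
for n in("scene","side","wrist"):
    c=camera(n)
    for d in masks_of(n,"pen_probe"): ys,xs=np.nonzero(d["pixels"]); print(n,d["score"],d["uv"],xs.min(),xs.max(),ys.min(),ys.max())
E
```

```text
28.75 [ 0.45767768 -0.3466348   0.18343773] [ 3.14147039e+00 -6.10703642e-06  3.05662918e-01] 0.021409109703949266 [-0.28178964 -0.08970445 -1.07777737] [0.03619098 0.04533957 0.00383438]
scene 0.74 [484.7, 197.5] 468 505 167 221
side 0.86 [468.5, 366.0] 455 476 356 376
side 0.24 [325.2, 267.7] 270 391 222 319
wrist 0.65 [317.9, 314.6] 283 352 177 408
```

Request:
play_rows(series="-0.01 0 0 0 1;-0.01 0 0 0 1;0 0 0.0115 0 1;0 0 0.0115 0 1;0 0 0.0115 0 1;0 0 0.0115 0 1;0 0 0 0 1;0.005 0 0 0 1;0.005 0 0 0 1;0.005 0 0 0 1")

```text
time: 29.88
ee_pos: [0.4512, -0.3486, 0.1362]
tcp_rot: [-3.14, 0.005, 0.306]
contact_force: [-6.6, -2.4, -2.2]
gripper_width: 0.0211
finger_force: 59.0
```

Request:
play_rows(series="0.003 0 0 0 1;0.003 0 0 0 1;0.003 0 0 0 1;0.003 0 0 0 1;0.003 0 0 0 1;0.003 0 0 0 1;0.003 0 0 0 1;0.003 0 0 0 1;0.003 0 0 0 1;0.003 0 0 0 1")

```text
time: 30.72
ee_pos: [0.4793, -0.3395, 0.1366]
tcp_rot: [-3.14, 0.005, 0.305]
contact_force: [-3.0, -1.9, -0.7]
gripper_width: 0.0214
finger_force: 59.9
```

```bash
python3 - <<'E'
from h import *
s=read_state(); print(s["time"],s["ee_pos"],s["tcp_rot"],s["gripper_width"],s["contact_force"],s["wrist_torque"], "to mouth",tool([.5052,-.3325,.1]))
for n in("scene","side","wrist"):
    c=camera(n); cv2.imwrite(f"pics/t_{n}.png",c["frame"][:,:,::-1])
    for d in masks_of(n,"pen_probe"): ys,xs=np.nonzero(d["pixels"]); print(n,d["score"],d["uv"],xs.min(),xs.max(),ys.min(),ys.max())
E
```

```text
30.7167 [ 0.47930297 -0.33952271  0.13655963] [-3.14009495  0.00506306  0.30486529] 0.021421186189829154 [-3.02652685 -1.92593071 -0.71345563] [-0.46026694  1.31974676  0.02434668] to mouth [0.02699558 0.00112905 0.03642176]
scene 0.79 [476.8, 213.6] 466 490 184 245
side 0.96 [459.8, 369.1] 446 472 353 382
```

Request:
play_rows(series="0.003 0 0 0 1;0.003 0 0 0 1;0.002 0 0 0 1;0 0 0 0 1;0 0 0 0 1;-0.008 0 0 0 1;-0.01 0 0 0 1;-0.01 0 -0.02 0 1;0 0 -0.03 0 1;0 0 -0.03 0 1")

```text
time: 31.85
ee_pos: [0.4624, -0.3448, 0.2173]
tcp_rot: [-3.141, -0.001, 0.305]
contact_force: [1.2, -1.3, -0.6]
gripper_width: 0.0213
finger_force: 59.9
```

Request:
play_rows(series="0 0 -0.01 0 1;0 0 0 0 1;0 0 0 0 1;0 0 0 0 1;0 0 0 0 1;0 0 0 0 1;0 0 0 0 1;0 0 0 0 1;0 0 0 0 1;0 0 0 0 1")

```text
time: 32.68
ee_pos: [0.4628, -0.345, 0.2263]
tcp_rot: [-3.141, 0.0, 0.306]
contact_force: [-0.2, -0.1, -1.9]
gripper_width: 0.0212
finger_force: 60.0
```

```bash
cat > tilt.py <<'E'
from h import *
def model(c,s,th,roll=0,zo=0,h0=.118,xo=0):
    "silhouette of held pen: th = lean of handle toward tool -x"
    R=Ro.from_euler("xyz",s["tcp_rot"]).as_matrix(); tx,ty,tz=R.T
    G=s["ee_pos"]-tz*.0187+tx*xo
    d=-tz*np.cos(th)-tx*np.sin(th); d=d*np.cos(roll)+ty*np.sin(roll); x=tx*np.cos(th)-tz*np.sin(th)
    T=G-d*h0; m=np.zeros((480,640),np.uint8)
    def poly(Q): cv2.fillConvexPoly(m,cv2.convexHull(np.array([proj(c,q)*16 for q in Q]).astype(np.int32)),1,shift=4)
    t=np.arange(0,6.3,.3)
    for a,b,r in((0,.008,.004),(.008,.058,.0065),(.058,.066,.0135)): poly([T+d*h+r*(np.cos(k)*x+np.sin(k)*ty) for h in(a,b) for k in t])
    poly([T+d*h+x*a+ty*b for h in(.066,.155) for a in(-.015,.015) for b in(-.011,.011)])
    return m.astype(bool),T
E
python3 - <<'E'
from tilt import *
s=read_state(); print(s["time"],s["ee_pos"],s["tcp_rot"],s["contact_force"],s["wrist_torque"])
V={}
for n in("wrist","scene","side"):
    c=camera(n); r=masks_of(n,"pen_probe")
    for d in r[:2]: ys,xs=np.nonzero(d["pixels"]); print(n,d["score"],d["uv"],len(xs),xs.min(),xs.max(),ys.min(),ys.max())
    V[n]=(c,r[0]["pixels"] if r else None)
    cv2.imwrite(f"pics/u_{n}.png",c["frame"][:,:,::-1])
np.save("u.npy",(V,s),allow_pickle=True) if 0 else __import__("pickle").dump((V,s),open("u.pkl","wb"))
for n,(c,m) in V.items():
    if m is None: continue
    best=sorted((-( (g:=model(c,s,np.radians(t),np.radians(ro))[0])&m).sum()/m.sum()+ .0*0 - ((g&m).sum()/(g|m).sum()),t,ro) for t in range(-12,26,2) for ro in(-4,-2,0,2,4))
    print(n,[(round(b[0],3),b[1],b[2]) for b in best[:6]])
for t in(-5,0,5,10): print(t,proj(V["wrist"][0],model(V["wrist"][0],s,np.radians(t))[1]).round(1))
E
```

```text
32.6833 [ 0.46275343 -0.34498137  0.22633144] [-3.14126224e+00  2.24415549e-04  3.05716471e-01] [-0.23211901 -0.09640471 -1.85612496] [-0.02590147 -0.03488139  0.0151743 ]
wrist 0.96 [317.1, 337.9] 9337 281 354 234 408
scene 0.65 [493.0, 179.1] 618 481 504 146 214
side 0.72 [471.5, 362.0] 584 454 484 341 377
wrist [(np.float64(-1.72), 0, 0), (np.float64(-1.719), -2, 0), (np.float64(-1.71), -4, 0), (np.float64(-1.708), 0, -2), (np.float64(-1.708), -2, -2), (np.float64(-1.707), 2, 0)]
scene [(np.float64(-1.484), 0, -2), (np.float64(-1.47), 2, -4), (np.float64(-1.467), 0, -4), (np.float64(-1.467), -2, 2), (np.float64(-1.466), -2, 0), (np.float64(-1.464), 0, 0)]
side [(np.float64(-1.612), 4, -2), (np.float64(-1.608), 2, 0), (np.float64(-1.598), 2, -2), (np.float64(-1.591), 4, 0), (np.float64(-1.583), 0, 0), (np.float64(-1.573), -2, 0)]
-5 [319.3 252.8]
0 [319.3 239.1]
5 [319.4 225.5]
10 [319.4 211.9]
```

Request:
play_rows(series="0.0076 -0.0128 0 0 1;0.0152 -0.0256 0 0 1;0.0152 -0.0256 0 0 1;0.0152 -0.0256 0 0 1;0.0152 -0.0256 0 0 1;0.0152 -0.0256 0 0 1;0.0152 -0.0256 0 0 1;0.0152 -0.0256 0 0 1;0.0152 -0.0256 0 0 1;0.0152 -0.0256 0 0 1")

```text
time: 33.82
ee_pos: [0.5276, -0.0683, 0.2268]
tcp_rot: [3.141, -0.0, 0.306]
contact_force: [0.6, -0.7, -0.6]
gripper_width: 0.0215
finger_force: 60.0
```

Request:
play_rows(series="0.0152 -0.0256 0 0 1;0.0152 -0.0256 0 0 1;0.0076 -0.0128 0 0 1;0 0 0.012 0 1;0 0 0.012 0 1;0 0 0.012 0 1;0 0 0.012 0 1;0 0 0.006 0 1;0 0 0 0 1;0 0 0 0 1")

```text
time: 34.65
ee_pos: [0.5443, 0.0028, 0.1726]
tcp_rot: [-3.142, 0.0, 0.306]
contact_force: [0.6, 0.6, -1.0]
gripper_width: 0.021
finger_force: 60.0
```

```bash
cat > chk.py <<'E'
from tilt import *
s=read_state(); print(s["time"],s["ee_pos"],s["tcp_rot"],s["contact_force"],s["wrist_torque"],"todo",tool([.5443,.0024,.1606]))
for n in("wrist","scene","side"):
    c=camera(n); r=masks_of(n,"pen_probe"); cv2.imwrite(f"pics/v_{n}.png",c["frame"][:,:,::-1])
    for d in r[:1]:
        m=d["pixels"]; ys,xs=np.nonzero(m); print(n,d["score"],len(xs),xs.min(),xs.max(),ys.min(),ys.max(),"tip cols",xs[ys==ys.min()].tolist()[:3],xs[ys==ys.max()].tolist()[:3])
        b=sorted((-((g:=model(c,s,np.radians(t),np.radians(ro),h0=h)[0])&m).sum()/m.sum()-(g&m).sum()/(g|m).sum(),t,ro,h) for t in range(-6,9,1) for ro in(-2,0,2) for h in (.114,.117,.120))
        print([(round(x[0],3),)+x[1:] for x in b[:5]])
    for z,q in((.062,(.5443,.0024)),): print("spot px",proj(c,(*q,z)).round(1),"tip px if upright",proj(c,model(c,s,0)[1]).round(1))
    print("vials",[(round(d["score"],2),np.round(d["uv"]).tolist()) for d in masks_of(n,"vial_a")])
E
python3 chk.py
```

```text
34.65 [0.54434705 0.00280721 0.17263055] [-3.14151670e+00  1.83166235e-04  3.05672755e-01] [ 0.61648552  0.59319152 -0.9586491 ] [ 0.00291674 -0.00187746  0.01160505] todo [-0.00016521  0.00037509  0.01203055]
wrist 0.71 9435 281 354 233 408 tip cols [315, 316, 317] [317, 318, 319]
[(np.float64(-1.744), -1, 0, 0.12), (np.float64(-1.743), 0, 0, 0.12), (np.float64(-1.743), -2, 0, 0.12), (np.float64(-1.742), 1, -2, 0.12), (np.float64(-1.741), -2, -2, 0.12)]
spot px [319.8 234.9] tip px if upright [319.4 239.1]
vials [(0.98, [284.0, 171.0]), (0.67, [395.0, 210.0]), (0.63, [337.0, 188.0])]
scene 0.9 704 314 332 178 246 tip cols [325, 326, 327] [320]
[(np.float64(-1.603), 2, -2, 0.117), (np.float64(-1.586), 2, -2, 0.12), (np.float64(-1.585), 3, -2, 0.117), (np.float64(-1.577), 0, 0, 0.12), (np.float64(-1.577), 0, 0, 0.117)]
spot px [319.9 253.4] tip px if upright [319.8 248.6]
vials [(0.61, [331.0, 237.0]), (0.52, [312.0, 238.0]), (0.44, [298.0, 244.0]), (0.23, [323.0, 213.0])]
side 0.88 487 321 334 203 251 tip cols [325, 326, 327] [328, 329]
[(np.float64(-1.682), 4, 0, 0.12), (np.float64(-1.669), 5, 0, 0.12), (np.float64(-1.666), 3, 0, 0.117), (np.float64(-1.664), 3, 0, 0.12), (np.float64(-1.663), 4, 0, 0.117)]
spot px [326.8 254.7] tip px if upright [326.7 251.7]
vials [(0.71, [354.0, 252.0]), (0.53, [339.0, 241.0])]
```

```bash
python3 - <<'E'
from tilt import *
s=read_state(); out=[]
for n,(x0,y0,w,h,f) in dict(wrist=(274,210,90,200,3),scene=(290,165,60,100,6),side=(300,190,60,100,6)).items():
    c=camera(n); im=c["frame"][y0:y0+h,x0:x0+w,::-1]; im=cv2.resize(im,None,fx=f,fy=f,interpolation=cv2.INTER_CUBIC)[:600].copy()
    if n=="wrist": im=im[:,:260].copy()
    for t,col in((0,(0,0,255)),(4,(0,200,0))):
        m=model(c,s,np.radians(t),h0=.118)[0][y0:y0+h,x0:x0+w].astype(np.uint8)
        m=cv2.resize(m,None,fx=f,fy=f,interpolation=cv2.INTER_NEAREST)[:600,:im.shape[1]]
        k,_=cv2.findContours(m,cv2.RETR_EXTERNAL,cv2.CHAIN_APPROX_NONE); cv2.drawContours(im,k,-1,col,1)
    out.append(cv2.resize(im,(260,600)) if n=="wrist" else im[:,50:310])
cv2.imwrite("pics/comp.png",np.hstack(out)); print(np.hstack(out).shape)
E
```

```text
(600, 780, 3)
```

View pics/comp.png

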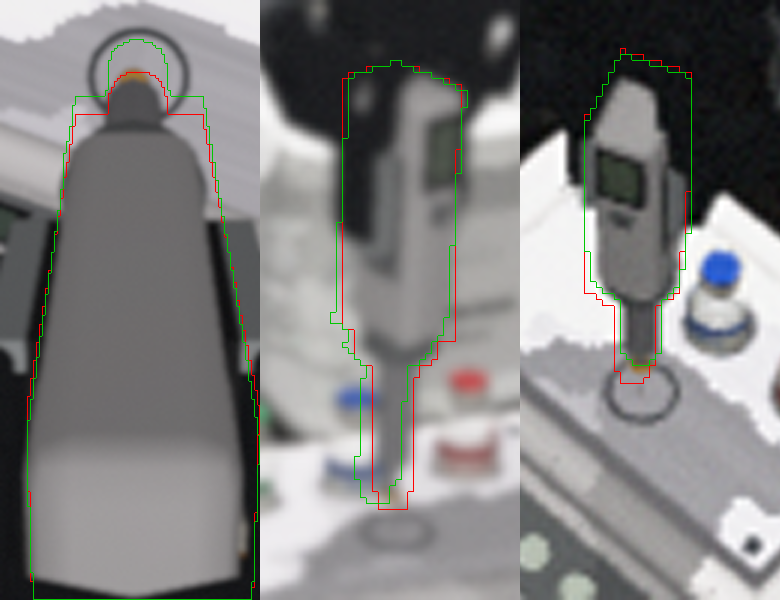

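Request:
play_rows(series="-0.001 0 0.003 0 1;0 0 0.003 0 1;0 0 0.002 0 1;0 0 0.002 0 1;0 0 0 0 1;0 0 0 0 1;0 0 0 0 1;0 0 0 0 1;0 0 0 0 1;0 0 0 0 1")

```text
time: 36.08
ee_pos: [0.5434, 0.0025, 0.1627]
tcp_rot: [3.142, -0.0, 0.306]
contact_force: [0.2, 0.0, -1.3]
gripper_width: 0.0213
finger_force: 60.0
```

Request:
play_rows(series="0 0 0.001 0 1;0 0 0.001 0 1;0 0 0.001 0 1;0 0 0.001 0 1;0 0 0 0 1;0 0 0 0 1;0 0 0 0 1;0 0 0 0 1;0 0 0 0 1;0 0 0 0 1")

```text
time: 36.92
ee_pos: [0.5434, 0.0025, 0.1587]
tcp_rot: [3.142, -0.0, 0.306]
contact_force: [0.4, -0.5, -1.3]
gripper_width: 0.0215
finger_force: 60.0
```

```bash
cat > f.py <<'E'
from h import *
z=[];F=[]
for i in range(6): camera("side"); s=read_state(); z.append(s["ee_pos"]);F.append(s["contact_force"])
print(s["time"],np.mean(z,0).round(5),np.mean(F,0).round(2),np.std(F,0).round(2))
E
python3 f.py
```

```text
37.2167 [0.54335 0.00252 0.15862] [ 0.09  0.23 -0.45] [0.23 0.46 0.41]
```

Request:
play_rows(series="0 0 0.001 0 1;0 0 0.001 0 1;0 0 0 0 1;0 0 0 0 1;0 0 0 0 1;0 0 0 0 1;0 0 0 0 1;0 0 0 0 1;0 0 0 0 1;0 0 0 0 1")

```text
time: 38.05
ee_pos: [0.5434, 0.0025, 0.1566]
tcp_rot: [3.142, -0.0, 0.306]
contact_force: [0.7, -0.4, 0.6]
gripper_width: 0.0214
finger_force: 60.0
```

```bash
sed -i 's/range(6)/range(16)/' f.py; python3 f.py
```

```text
38.85 [0.54338 0.00253 0.15661] [0.36 0.2  0.24] [0.46 0.47 0.49]
```

Request:
play_rows(series="0 0 0.001 0 1;0 0 0.0007 0 1;0 0 0 0 1;0 0 0 0 1;0 0 0 0 1;0 0 0 0 1;0 0 0 0 1;0 0 0 0 1;0 0 0 0 1;0 0 0 0 1")

```text
time: 39.68
ee_pos: [0.5434, 0.0025, 0.1549]
tcp_rot: [3.142, -0.0, 0.306]
contact_force: [-0.8, -0.2, 1.5]
gripper_width: 0.0213
finger_force: 60.0
```

```bash
python3 f.py; python3 chk.py
```

```text
40.4833 [0.54339 0.00254 0.15491] [0.86 0.1  1.07] [0.45 0.4  0.54]
40.4833 [0.54336884 0.00253891 0.15490822] [ 3.14156543e+00 -9.03867949e-05  3.05745518e-01] [0.94158086 0.66346702 1.05651437] [ 0.0355917  -0.24042632 -0.01470448] todo [ 0.00084668  0.0004129  -0.0056917 ]
wrist 0.73 9559 281 354 235 409 tip cols [315, 316, 317] [315, 316, 317]
[(np.float64(-1.757), -1, 0, 0.12), (np.float64(-1.757), -2, -2, 0.12), (np.float64(-1.757), -2, 0, 0.12), (np.float64(-1.755), -1, -2, 0.12), (np.float64(-1.755), -3, -2, 0.12)]
spot px [320.  240.6] tip px if upright [319.4 239.1]
vials [(0.92, [400.0, 214.0]), (0.88, [338.0, 186.0]), (0.57, [282.0, 169.0])]
scene 0.58 681 315 332 187 253 tip cols [324, 325, 326] [319, 320, 321]
[(np.float64(-1.583), 2, -2, 0.117), (np.float64(-1.58), 2, -2, 0.12), (np.float64(-1.577), 0, 0, 0.12), (np.float64(-1.573), 3, -2, 0.12), (np.float64(-1.571), 1, 0, 0.12)]
spot px [319.9 253.4] tip px if upright [320.  256.3]
vials [(0.62, [313.0, 238.0]), (0.58, [334.0, 234.0]), (0.52, [296.0, 242.0]), (0.52, [205.0, 269.0])]
side 0.82 465 320 334 209 255 tip cols [325, 326] [327, 328, 329]
[(np.float64(-1.688), 5, 0, 0.12), (np.float64(-1.681), 4, 0, 0.12), (np.float64(-1.675), 3, 0, 0.12), (np.float64(-1.672), 2, 0, 0.12), (np.float64(-1.67), 4, 0, 0.117)]
spot px [326.8 254.7] tip px if upright [326.4 256.6]
vials [(0.73, [356.0, 253.0]), (0.44, [340.0, 243.0])]
```

```bash
python3 -c "
from workcell import *
print(job_done())"
```

```text
the job is handed in; nothing more can be done
None
```

The job is handed in at about 40 s of the 69 s allowed. Both vials are down in bores 1 and 2. The pen is held upright to within about 2° by most camera fits (the side view alone suggested up to 5°), with its tip in the engraved ring at about 2 N, roughly half-way in.

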